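# Drain the castings, then hold the drying cage open

### The arm

A 6-joint arm with a two-finger parallel gripper is mounted at the origin on the work surface. World frame = base frame: x ahead of the robot, y to its left, z up, the work surface at z = 0. Lengths are in m, angles in degrees, forces in N, time in s.
With the tool pointing down it reaches from about 0.3 to 0.75 m from the base axis. Payload 8.5 kg.
Tool frame: the origin (TCP) lies midway between the tips of the shut fingers; the grasp point (between the pads) lies 19 mm behind it (env.grip_depth is the distance from the TCP to the grasp point, in m); y points along the fingers, x is the direction in which the jaws open and shut, and the axes are right-handed (so a half turn about y gives the same grasp; the last joint's range is limited). The gripper opens to 85 mm and grips with 20 to 120 N. Pads are 22 mm wide; open, the fingers measure 114 mm over their backs; the gripper's body (76 mm by 85 mm) begins 54 mm behind the grasp point. The pads swing forward as they close: fully open they stand 13 mm farther back than shut.
Start: joints at [-12.336, 21.807, 74.336, -0, 83.858, -12.336], TCP at [0.55, 0, 0.231] pointing down, gripper open.
Joint ranges: [-178.18, 178.18], [-50.72, 133.34], [12.68, 142.11], [-81.47, 261.47], [9.98, 163.14], [-165.26, 165.26]. Speed limits (degrees/s): [136.94, 136.94, 180, 180, 180, 180].

### API

Orientations are given as a 3x3 rotation matrix whose columns are the frame's x, y, z axes.
In Python, from rig import env gives the robot as it stands.
- The arm moves only by the shell command python3 -m inch 'ROWS' [FORCE]. ROWS is JSON, a list that holds one entry, the list of rows, each a list of 7 numbers: the gripper command: -1 is shut, 1 is fully open, values between are in proportion, then the shift along the world's x, y, z in cm, then the turn, a rotation vector about the world's x, y, z in degrees. In form: [[[grip, dx, dy, dz, rx, ry, rz], ...]]. A call has 1 to 20 rows; each row is the pose to reach, as a shift and turn from the pose commanded when the call began; what a row does not reach only later rows make up. A row lasts 1/8 s, in which the tool goes at most 62.5 mm and 10.7 degrees, less where a joint would pass 70% of its speed; a pose out of reach is approached as far as the arm can. A call with a gripper value outside its range is refused whole. The fingers move at their own pace and stop on an object; FORCE is the grip in N (left out, the last holds). Time passes only in rows, so rows that repeat a pose let the fingers close. It gives the time, the measured TCP pose, the force and the opening at its end, in the units of the state.
- env.observe(): the state, without advancing time (a new reading comes with each control period).
- env.get_image(name): name is "scene" or "side" or "wrist"; returns a dict with "frame" (420x560x3 uint8, red, green, blue), "mtx" (3x3 intrinsics, pixels), "rvec" (rotation vector, rad) and "tvec" (3), from world to camera coordinates, as OpenCV has them. Camera axes: x right, y down, z forward; pixel columns grow to the right and rows downward; lengths in m; the calibration is good to about 2 mm. The wrist camera is an equidistant fisheye: a pixel r from the principal point sees the ray r / f radians off the axis. A picture is of the moment at which its call begins. There is no depth.
- env.close_job(): hands the job in, once; it reports no verdict.
The state is a dict: "time_s": time; "q": joint angles; "qvel": joint speeds; "joint_efforts": joint torques, N m; "position": TCP position; "tool_rot": TCP orientation; "ft_force": force on the tool from outside, world axes, zero at the start; "wrist_torque": the same for the moment, N m; "grip_width": finger opening in m.
Only numpy, scipy, OpenCV 4.12 (cv2) and the standard library are available. Lean on these libraries where they do the work, as an engineer would, in place of code of your own. Each camera call takes 0.05 s, during which the arm holds its last target.

### The job

Tip the steel barrel by its crank until all four brass castings have dropped into the tray under it, and turn the barrel back fully upright. Then open the drying cage so that I can slide the tray in: squeeze the blue catch fully together first, then the red one, take the gate by its black post, swing it past its detent until it stands wide open, about square to the cage front, and finish while still holding it there, because its spring pulls it back. Leave the other things on the bench where they are.

Things in the scene. Friction and masses are not known exactly. Their poses are not given: they have to be found in the camera images.
- barrel (a joint): rotation of the steel barrel about its level axis, rad: 0 upright (a stop), 2.65 mouth steeply down (a stop); it stays where it is left (friction, about 2 N at the crank pin). The castings slide out by about 2.5. Barrel 72 mm across at the mouth, 80 mm tall; axis at half its height, 125 mm above the table, between two green posts
- barrel_axis (a point): point on the barrel's axis, 112 mm to the -y side of the barrel's middle, level with the crank pin's grip along y; frame of the fixed yoke: y along the axis, z up, x level, to the side where the barrel pours. As the joint grows, the barrel's top and the crank turn over towards +x (z turns towards x)
- barrel_pin (a point): middle of the black crank pin, a level round bar 16 mm thick, 62 mm long, parallel to the axis, 90 mm from it; pinched from above it turns between the fingers, so the gripper can keep its orientation along the arc. At joint 0 it is 1.31 rad to the -x side of straight above the axis, at 2.62 as far to the +x side. The 12 mm crank arm is 34 mm away, towards the barrel
- tray_in (a point): middle of the inner floor of the open aluminium tray, 170 x 104 mm outside (x, y in its own frame), 36 mm tall, walls and floor 3 mm; it lies under the barrel
- casting0_mid (a point): middle of a brass casting: a disc 18 mm across, 10 mm thick, with a 9 mm stub 8 mm long on it; starts in the barrel
- casting1_mid (a point): middle of a brass casting: a disc 18 mm across, 10 mm thick, with a 9 mm stub 8 mm long on it; starts in the barrel
- casting2_mid (a point): middle of a brass casting: a disc 18 mm across, 10 mm thick, with a 9 mm stub 8 mm long on it; starts in the barrel
- casting3_mid (a point): middle of a brass casting: a disc 18 mm across, 10 mm thick, with a 9 mm stub 8 mm long on it; starts in the barrel
- first_catch (a joint): travel of the blue catch (to be squeezed first), m: 0 latched, 0.014 fully squeezed (a stop); friction of about 4 N, it stays where it is left
- first_squeeze (a point): squeeze point of the blue catch, midway between its two tabs as they stand when squeezed, 42 mm above the cage roof. Tabs: 58 mm tall above the roof, 20 mm wide (x), 8 mm thick. Frame: y along the squeeze, z up, -x to the gate. Fixed tab's outer face at y = +17 mm; sliding tab's at -31 mm latched, moves to -17 mm squeezed. The blue and red catches may change places
- second_catch (a joint): travel of the red catch (to be squeezed second); otherwise as first_catch
- second_squeeze (a point): squeeze point of the red catch, otherwise as first_squeeze
- gate (a joint): swing of the gate, rad: 0 shut; grows as its free end swings out towards the robot (counter-clockwise from above); stop at 1.75. Bolted until both catches are squeezed. A sprung detent resists from 0.36 to 0.7 (a few newtons at the post) and is passed at 1.04; a light spring pulls shut all the way (about 1 N at the post), so that it falls back when released
- gate_hinge (a point): point on the gate's upright hinge axis, 160 mm above the table, fixed to the cage: -x points out of the cage front (to the robot), +y from the hinge to the gate's free end when shut. Cage 260 mm wide, 208 mm deep, roof 105 mm above the table; gate's top edge 102 mm, its lugs 119 mm, the catches' bolts 121 mm high
- gate_post (a point): grip point of the black upright round post near the gate's free end, 14 mm thick, 175 mm from the hinge axis, 165 mm above the table; the post ends 190 mm above the table. It turns between the fingers, so the gripper may keep its orientation
- jar: bystander, to be left alone: closed glass jar, 80 mm across, 100 mm tall
- file_box: bystander, to be left alone: yellow tin box, 110 x 75 x 35 mm
- hammer: bystander, to be left alone: small hammer, 200 mm long, lying down
- ring_gauge: bystander, to be left alone: copper ring, 38 mm across, lying flat
- graver: bystander, to be left alone: graver with a handle, 150 mm long, lying down
- mug: bystander, to be left alone: white mug, 72 mm across, 85 mm tall

How it is judged:
By the outcome, as a careful person would: the job done as asked, in the order asked, and still so for the second after the job is handed in, while the arm keeps its last pose, push and grip.
It also fails if it takes over 72 s, if anything falls off the work surface, if the arm or the gripper's body presses on something with over 40 N, if the wrist force passes 120 N, or if a joint passes its speed limit or range.

## Working session

There is one attempt and no reset: what is moved stays moved. The work goes in short steps, Python scripts to look and compute and a shell command to move; the robot and the scene stay as the last step left them, time stands still between calls to the robot, and variables do not carry over. Pictures are saved under pics/ and viewed, and the job is handed in when it is done.

```bash
ls; mkdir -p pics; python3 - <<'E'
from rig import env
import cv2
for n in ["scene","side","wrist"]:
    d=env.get_image(n); cv2.imwrite(f"pics/{n}0.png",d["frame"][:,:,::-1]); print(n,d["mtx"].tolist(),d["rvec"],d["tvec"])
print(env.observe())
E
```

```text
pics
scene [[456.4500032757871, 0.0, 276.3210401506926], [0.0, 456.4500032757871, 214.13983827165887], [0.0, 0.0, 1.0]] [ 2.02888347  0.72198863 -0.42002822] [-0.37859181 -0.06652488  1.71203214]
side [[524.1684144457781, 0.0, 284.2638141416763], [0.0, 524.1684144457781, 212.220613936293], [0.0, 0.0, 1.0]] [ 0.8498181  -2.45934534  1.18257275] [0.40415539 0.27100531 1.27707565]
wrist [[325.19226210127806, 0.0, 278.1566857105586], [0.0, 325.19226210127806, 213.5694996157037], [0.0, 0.0, 1.0]] [-2.82747808e+00 -2.01864536e-03  3.09404942e-04] [-0.54904249 -0.04001286  0.37862472]
{'time_s': 0.15, 'q': array([-1.23350349e+01,  2.18310461e+01,  7.43713274e+01,  7.08661459e-04,
        8.38575882e+01, -1.23341237e+01]), 'qvel': array([-0.06052871, -0.04932771, -0.23301841, -0.00746252,  0.04813073,
        0.00129192]), 'joint_efforts': array([ 1.94521621e-03, -4.48624384e+01, -2.31344014e+01, -1.86937300e-04,
        3.77541786e-03, -1.65174959e-05]), 'position': array([5.49784286e-01, 5.52426551e-05, 2.30884016e-01]), 'tool_rot': array([[ 9.99999480e-01, -1.01974280e-03,  1.73541310e-05],
       [-1.71139072e-05,  2.35581226e-04,  9.99999972e-01],
       [-1.01974686e-03, -9.99999452e-01,  2.35563652e-04]]), 'ft_force': array([0.27215946, 0.78517106, 0.18098467]), 'wrist_torque': array([-0.00961651,  0.02172346,  0.01034987]), 'grip_width': 0.08545057470348216}
```

View pics/scene0.png

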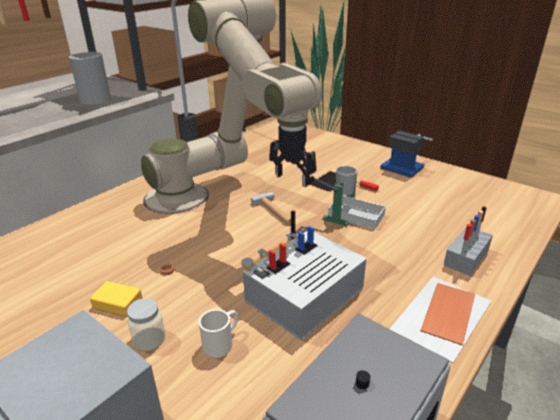

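View pics/side0.png

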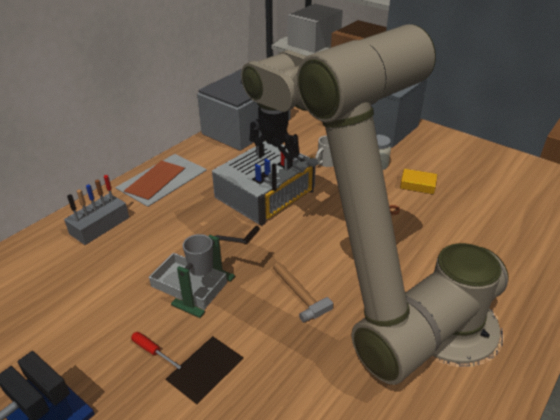

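View pics/wrist0.png

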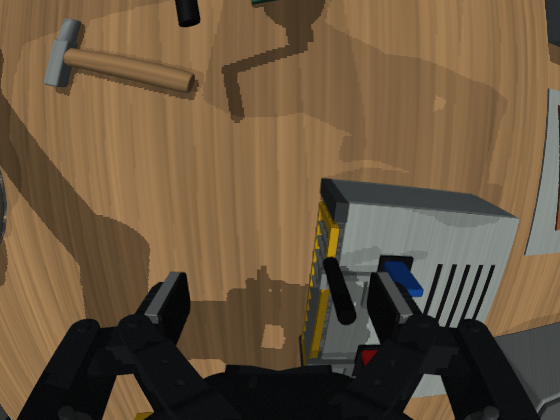

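```bash
cat > h.py <<'E'
import numpy as np, cv2
from rig import env
def cam(n):
    d=env.get_image(n); return d
def save_crop(d,box,fn,s):
    x0,y0,x1,y1=box
    c=d["frame"][y0:y1,x0:x1,::-1]
    cv2.imwrite("pics/"+fn,cv2.resize(c,None,fx=s,fy=s,interpolation=cv2.INTER_CUBIC))
def RT(d): return cv2.Rodrigues(np.array(d["rvec"]))[0],np.array(d["tvec"]).reshape(3)
def ray(d,px,fish=False):
    R,t=RT(d);K=np.array(d["mtx"])
    u=(np.array(px,float)-K[:2,2])/K[0,0]
    if fish:
        r=np.linalg.norm(u); v=np.array([*(u/max(r,1e-9)*np.sin(r)),np.cos(r)])
    else: v=np.array([*u,1.])
    v=R.T@v; return -R.T@t, v/np.linalg.norm(v)
def atz(d,px,z,fish=False):
    o,v=ray(d,px,fish); return o+v*(z-o[2])/v[2]
def tri(rays):
    A=np.zeros((3,3));b=np.zeros(3)
    for o,v in rays:
        P=np.eye(3)-np.outer(v,v);A+=P;b+=P@o
    p=np.linalg.solve(A,b)
    return p,[np.linalg.norm((np.eye(3)-np.outer(v,v))@(p-o)) for o,v in rays]
def proj(d,P,fish=False):
    R,t=RT(d);K=np.array(d["mtx"]);c=(np.atleast_2d(P))@R.T+t
    if fish:
        r=np.linalg.norm(c[:,:2],axis=1);th=np.arctan2(r,c[:,2]);u=c[:,:2]/r[:,None]*th[:,None]
    else: u=c[:,:2]/c[:,2:]
    return u*K[0,0]+K[:2,2]
E
python3 - <<'E'
from h import *
s=cam("scene");d=cam("side")
save_crop(s,(220,130,400,340),"s1.png",3.8/1.4)
save_crop(s,(230,195,380,335),"s2.png",4.2)
save_crop(s,(300,150,410,240),"s3.png",7)
save_crop(d,(130,210,290,330),"d1.png",5)
save_crop(d,(200,130,330,230),"d2.png",6)
E
```

```text
(no output)
```

View pics/s2.png

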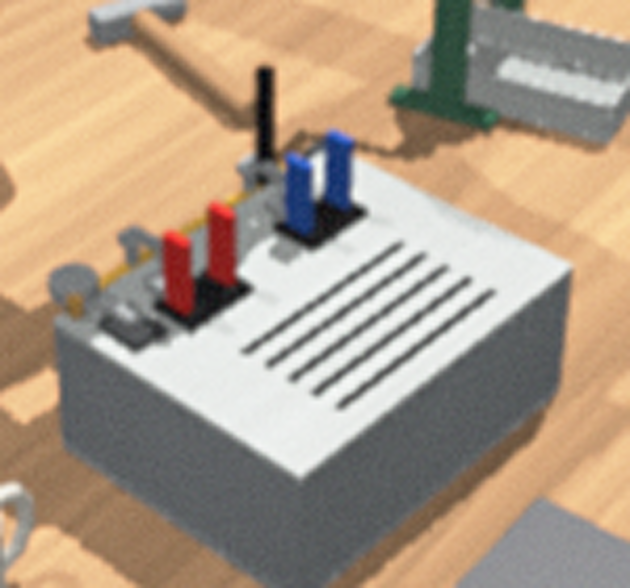

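View pics/s3.png

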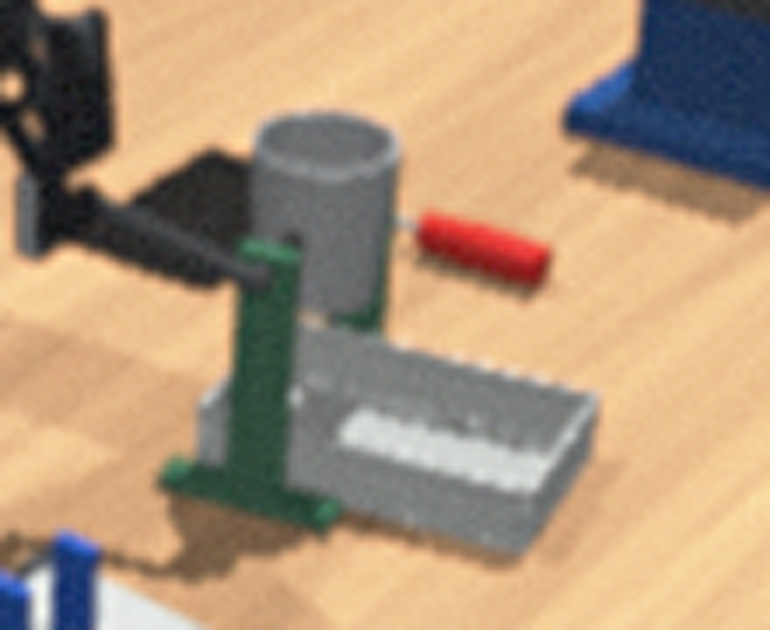

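View pics/d1.png

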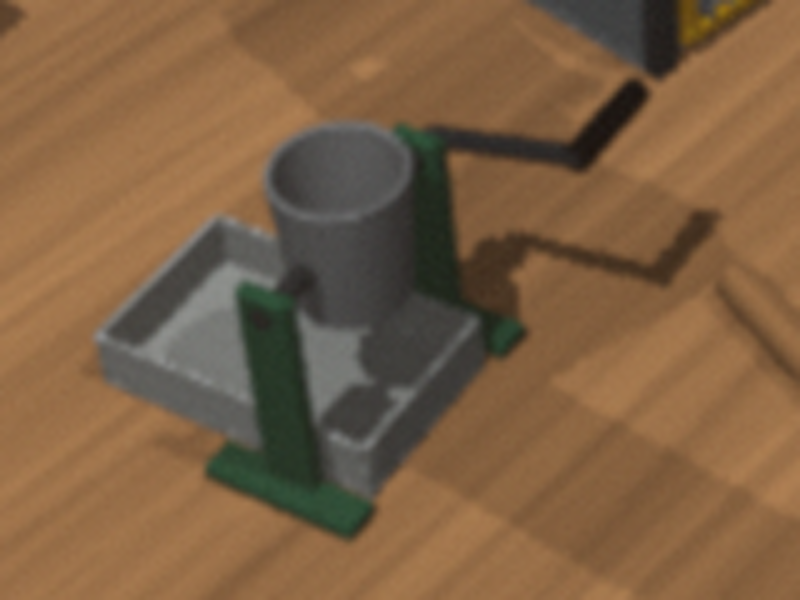

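View pics/d2.png

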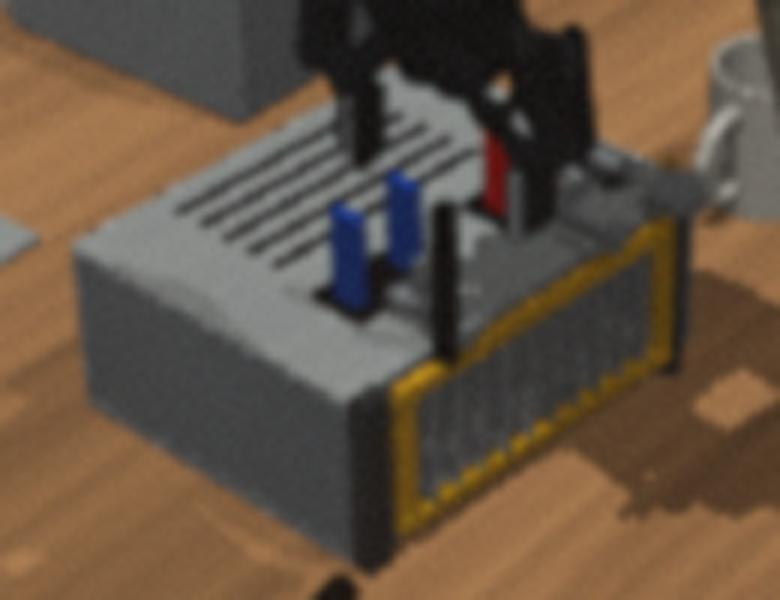

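```bash
python3 - <<'E'
from h import *
s=cam("scene");d=cam("side");w=cam("wrist")
c2=lambda p:np.array(p)/4.2+[230,195]
c3=lambda p:np.array(p)/7+[300,150]
e1=lambda p:np.array(p)/5+[130,210]
e2=lambda p:np.array(p)/6+[200,130]
r=lambda p:np.round(p*1000,1)
print("mouth",r(atz(s,c3((327,147)),.165)),r(atz(d,e1((340,170)),.165)))
print("pin out/in side",r(atz(d,e1((638,92)),.148)),r(atz(d,e1((580,158)),.148)))
print("pin wrist", r(atz(w,(188,20),.148,True)))
print("posttops -y",r(atz(s,c3((268,250)),.135)),r(atz(d,e1((420,135)),.135)))
print("tray corners z36 side",[r(atz(d,e1(p),.036)) for p in [(222,220),(100,335),(368,445),(480,320)]])
print("tray scene",[r(atz(s,c3(p),.036)) for p in [(597,400),(522,497)]])
print("roof scene",[r(atz(s,c2(p),.105)) for p in [(300,478),(570,268),(60,325),(345,155)]])
print("roof side",[r(atz(d,e2(p),.105)) for p in [(78,245),(350,397)]])
print("post",r(atz(s,c2((264,70)),.19)),r(atz(d,e2((445,207)),.19)))
for n,p in dict(bl=(299,160),br=(340,137),rl=(176,239),rr=(221,210)).items(): print(n,r(atz(s,c2(p),.163)))
for p in [(347,208),(403,177),(495,137)]: print("side",r(atz(d,e2(p),.163)))
E
```

```text
mouth [559. 286. 165.] [545.7 294.2 165. ]
pin out/in side [484.1 147.2 148. ] [474.1 202.9 148. ]
pin wrist [486.5 148.  148. ]
posttops -y [564.  230.7 135. ] [559.1 229.2 135. ]
tray corners z36 side [array([679.8, 269.3,  36. ]), array([664.9, 367.2,  36. ]), array([502.9, 335.5,  36. ]), array([518.4, 238.5,  36. ])]
tray scene [array([677.4, 358.6,  36. ]), array([692.3, 258.5,  36. ])]
roof scene [array([ 794.3, -274. ,  105. ]), array([813.4, -18.6, 105. ]), array([ 602.3, -259.5,  105. ]), array([629.4,  -3.3, 105. ])]
roof side [array([801.7, -13.3, 105. ]), array([ 6.088e+02, -5.000e-01,  1.050e+02])]
post [602.6 -59.9 190. ] [594.6 -56.9 190. ]
bl [659.2 -96.8 163. ]
br [664.  -59.6 163. ]
rl [ 652.4 -208.5  163. ]
rr [ 654.7 -169.1  163. ]
side [657.5 -58.4 163. ]
side [653.7 -96.5 163. ]
side [ 640.8 -153.3  163. ]
```

```bash
python3 -m inch '[[[1,-1,3,4,0,0,4],[1,-3,6,9,0,0,10],[1,-5,10,12,0,0,10],[1,-5,10,12,0,0,10],[1,-5,10,12,0,0,10]]]'; python3 - <<'E'
from h import *
for n in ["scene","side","wrist"]:
    d=env.get_image(n); cv2.imwrite(f"pics/{n}1.png",d["frame"][:,:,::-1])
    if n=="wrist":print(RT(d)[0].T@-RT(d)[1]); save_crop(d,(0,0,560,420),"w1.png",1.4)
    if n=="scene": save_crop(d,(230,195,380,335),"s12.png",4.2);save_crop(d,(290,150,400,240),"s13.png",7)
    if n=="side": save_crop(d,(200,130,330,230),"d12.png",6)
E
```

```text
time_s: 1.02
position: [0.4999, 0.0997, 0.3506]
tool_rot: [[0.985, -0.001, -0.174], [0.174, -0.0, 0.985], [-0.001, -1.0, -0.0]]
ft_force: [-0.0, 0.2, -0.6]
grip_width: 0.0855
[0.48597028 0.17773096 0.49151715]
```

View pics/w1.png

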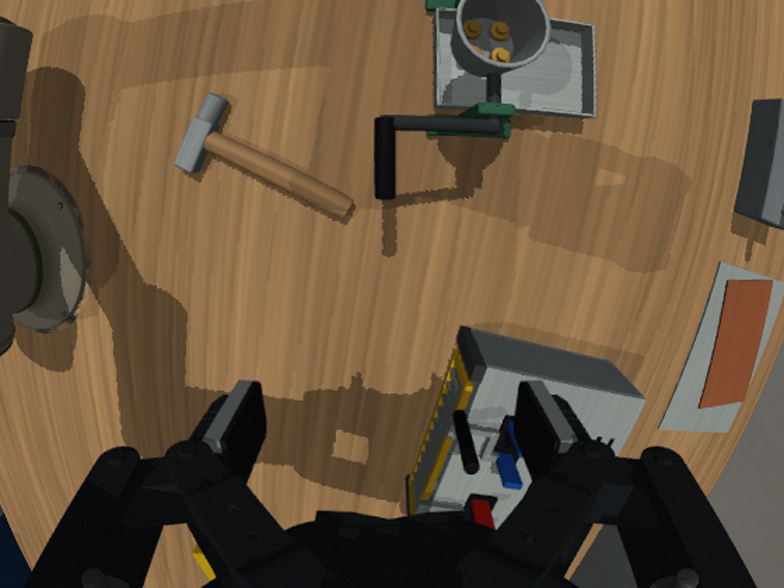

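View pics/d12.png

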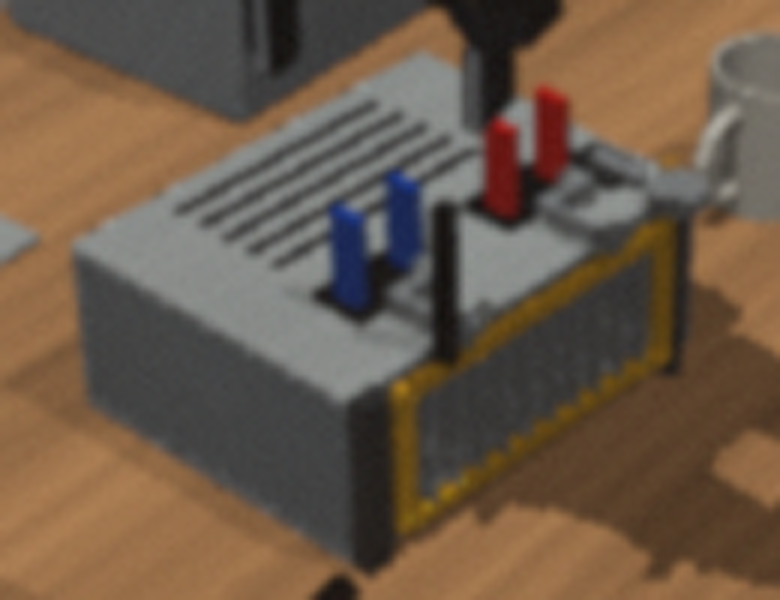

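View pics/s13.png

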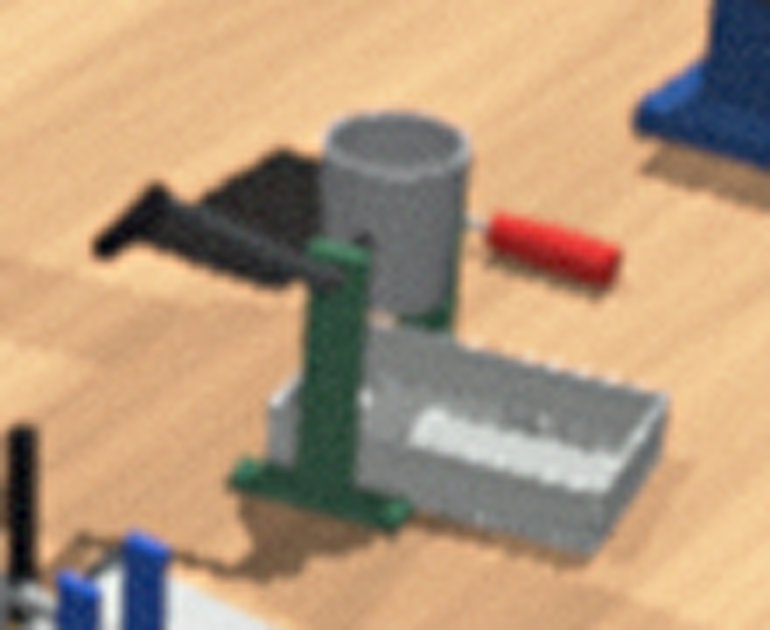

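```bash
python3 - <<'E'
from h import *
s=cam("scene");d=cam("side");w=cam("wrist")
c3=lambda p:np.array(p)/7+[290,150]
W=lambda p:np.array(p)/1.4
r=lambda p:np.round(p*1000,1)
print("mouth",r(atz(w,W((503,27)),.165,True)))
print("pin in/out",r(atz(w,W((385,120)),.150,True)),r(atz(w,W((385,197)),.150,True)))
print("hub end",r(atz(w,W((495,124)),.125,True)),"arm elbow",r(atz(w,W((398,123)),.146,True)))
print("tray",[r(atz(w,W(p),.036,True)) for p in [(436,104),(594,117),(595,24),(440,8)]])
print("pin s",r(atz(s,c3((155,190)),.152)),r(atz(s,c3((105,245)),.150)))
print("s mouth",r(atz(s,c3((397,147)),.165)))
print("tri mouth",[r(x) if i==0 else x for i,x in enumerate(tri([ray(s,c3((397,147))),ray(d,(198,244)),ray(w,W((503,27)),True)]))])
print("tri pinout",tri([ray(s,c3((103,245))),ray(d,(257.8,228.4)),ray(w,W((385,197)),True)]))
print("cage roof",[r(atz(w,W(p),.105,True)) for p in [(484,369),(643,397)]],"post",r(atz(w,W((460,414)),.19,True)))
E
```

```text
mouth [548.8 289.8 165. ]
pin in/out [477.8 203.8 150. ] [487.8 146.7 150. ]
hub end [564.1 220.3 125. ] arm elbow [487.6 203.6 146. ]
tray [array([521.4, 237.8,  36. ]), array([687.3, 266.2,  36. ]), array([671.7, 369.6,  36. ]), array([508. , 338.9,  36. ])]
pin s [480.8 200.6 152. ] [492.8 145.1 150. ]
s mouth [559. 286. 165.]
tri mouth [array([551.4, 292.1, 159.9]), [np.float64(0.003472541697623613), np.float64(0.001989811114896454), np.float64(0.001664661397985747)]]
tri pinout (array([0.48737138, 0.14677076, 0.14686116]), [np.float64(0.002576413348920316), np.float64(0.002762256394900176), np.float64(0.0005634564848345301)])
cage roof [array([609.6,  -0. , 105. ]), array([803.3,  -9.4, 105. ])] post [573.8  -2.7 190. ]
```

```bash
python3 -m inch '[[[1,-1,3,-3,0,0,0],[1,-1.6,6.8,-6,0,0,0],[1,-1.6,6.8,-11,0,0,0],[1,-1.6,6.8,-16,0,0,0],[1,-1.6,6.8,-20,0,0,0],[1,-1.6,6.8,-22.2,0,0,0],[1,-1.6,6.8,-22.2,0,0,0]]]'; python3 - <<'E'
from h import *
for n in ["wrist","side"]:
    d=env.get_image(n); 
    if n=="wrist": save_crop(d,(0,0,560,420),"w2.png",1.4)
    if n=="side": save_crop(d,(130,150,330,330),"d2.png",4)
E
```

```text
time_s: 2.2
position: [0.4834, 0.1677, 0.128]
tool_rot: [[0.985, -0.004, -0.173], [0.173, -0.0, 0.985], [-0.004, -1.0, 0.0]]
ft_force: [0.2, -0.2, 0.4]
grip_width: 0.0852
```

View pics/w2.png

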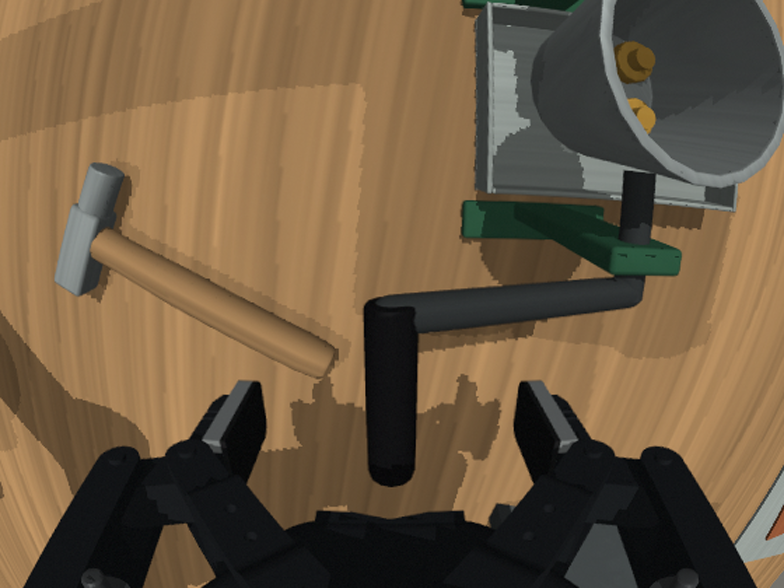

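View pics/d2.png

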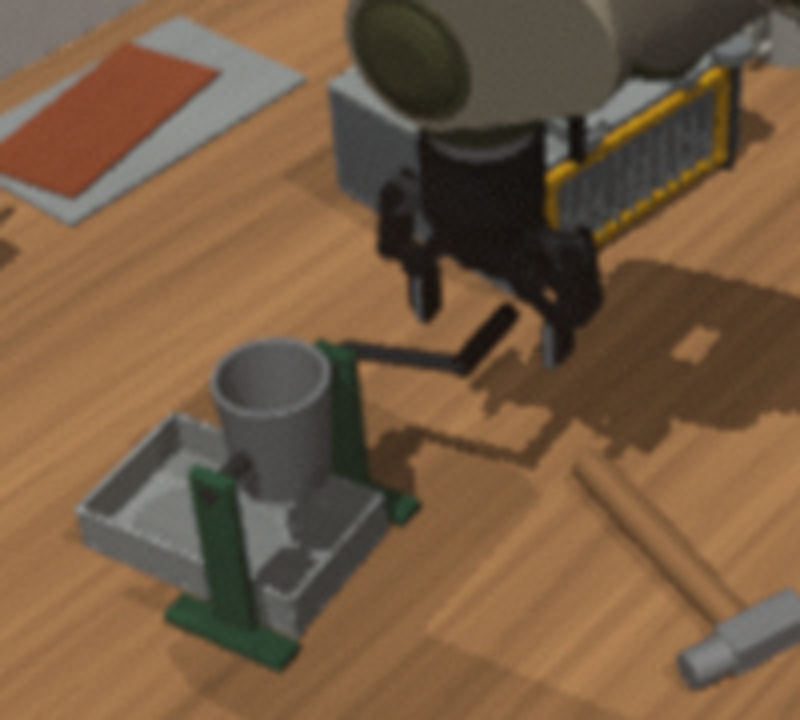

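```bash
python3 -m inch '[[[-1,0,0,0,0,0,0],[-1,0,0,0,0,0,0],[-1,0,0,0,0,0,0],[-1,0,0,0,0,0,0],[-1,0,0,0,0,0,0],[-1,0,0,0,0,0,0]]]' 40; python3 - <<'E'
from h import *
d=env.get_image("wrist");save_crop(d,(0,0,560,420),"w3.png",1.2)
a=np.array
for th in np.arange(0,2.66,2.65/16):
    ph=lambda t:a([-.09*np.sin(1.31-t),.09*np.cos(1.31-t)])
    u=ph(th)-ph(0); print(round(th,2),np.round(100*a([u[0]*np.cos(np.radians(10)),u[0]*np.sin(np.radians(10)),u[1]]),2))
E
```

```text
time_s: 3.05
position: [0.4839, 0.168, 0.1296]
tool_rot: [[0.985, -0.0, -0.174], [0.174, -0.0, 0.985], [-0.0, -1.0, -0.0]]
ft_force: [-2.1, -0.0, 5.2]
grip_width: 0.0146
0.0 [0. 0. 0.]
0.17 [0.49 0.09 1.4 ]
0.33 [1.21 0.21 2.7 ]
0.5 [2.12 0.37 3.86]
0.66 [3.22 0.57 4.86]
0.83 [4.46 0.79 5.65]
0.99 [5.81 1.02 6.23]
1.16 [7.23 1.28 6.58]
1.32 [8.7  1.53 6.68]
1.49 [10.16  1.79  6.53]
1.66 [11.57  2.04  6.15]
1.82 [12.9   2.28  5.53]
1.99 [14.12  2.49  4.69]
2.15 [15.18  2.68  3.67]
2.32 [16.06  2.83  2.48]
2.48 [16.74  2.95  1.15]
2.65 [17.19  3.03 -0.26]
```

View pics/w3.png

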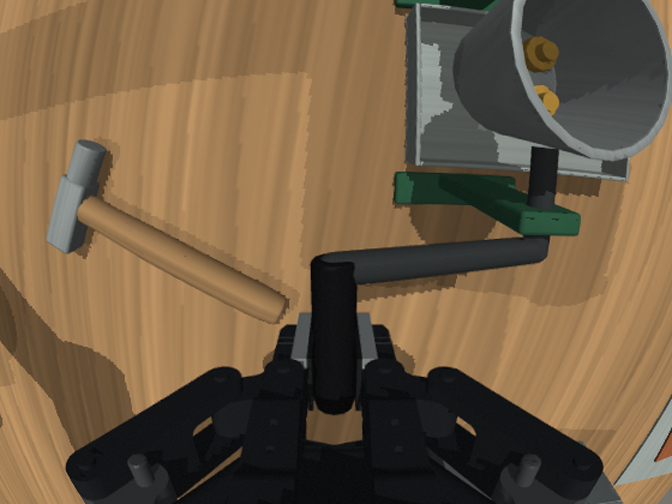

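```bash
python3 -m inch '[[[-1,0.25,0.04,0.7,0,0,0],[-1,0.5,0.09,1.4,0,0,0],[-1,0.85,0.15,2.05,0,0,0],[-1,1.2,0.21,2.7,0,0,0],[-1,2.1,0.37,3.85,0,0,0],[-1,3.2,0.57,4.85,0,0,0],[-1,4.5,0.79,5.65,0,0,0],[-1,5.8,1.02,6.25,0,0,0],[-1,7.2,1.28,6.6,0,0,0],[-1,8.7,1.53,6.7,0,0,0],[-1,8.7,1.53,6.7,0,0,0]]]'
```

```text
time_s: 4.47
position: [0.5726, 0.1839, 0.1985]
tool_rot: [[0.985, 0.005, -0.174], [0.174, 0.001, 0.985], [0.005, -1.0, 0.0]]
ft_force: [-1.9, 1.5, 6.7]
grip_width: 0.0144
```

```bash
python3 -m inch '[[[-1,1.45,0.26,-0.15,0,0,0],[-1,2.85,0.5,-0.55,0,0,0],[-1,3.55,0.63,-0.85,0,0,0],[-1,4.2,0.75,-1.15,0,0,0],[-1,4.8,0.85,-1.55,0,0,0],[-1,5.4,0.96,-2,0,0,0],[-1,5.95,1.06,-2.5,0,0,0],[-1,6.5,1.15,-3,0,0,0],[-1,6.95,1.22,-3.6,0,0,0],[-1,7.35,1.3,-4.2,0,0,0],[-1,7.7,1.36,-4.9,0,0,0],[-1,8.05,1.42,-5.55,0,0,0],[-1,8.3,1.46,-6.2,0,0,0],[-1,8.5,1.5,-6.95,0,0,0],[-1,8.5,1.5,-6.95,0,0,0],[-1,8.5,1.5,-6.95,0,0,0]]]';python3 - <<'E'
from h import *
for n,b,f,s in [("wrist",(0,0,560,420),"w4.png",1.2),("side",(130,150,330,330),"d4.png",4),("scene",(290,150,400,240),"s4.png",7)]:
    d=env.get_image(n);save_crop(d,b,f,s)
E
```

```text
time_s: 6.48
position: [0.6558, 0.1986, 0.1275]
tool_rot: [[0.985, -0.0, -0.174], [0.174, 0.0, 0.985], [-0.0, -1.0, 0.0]]
ft_force: [-6.9, -0.4, 4.1]
grip_width: 0.0146
```

View pics/w4.png

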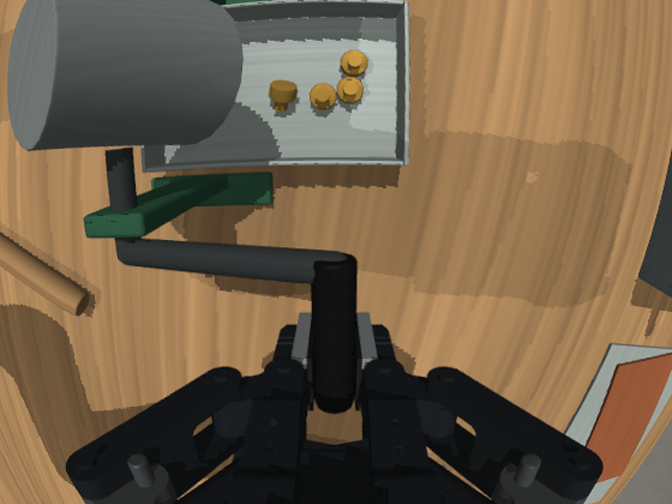

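View pics/d4.png

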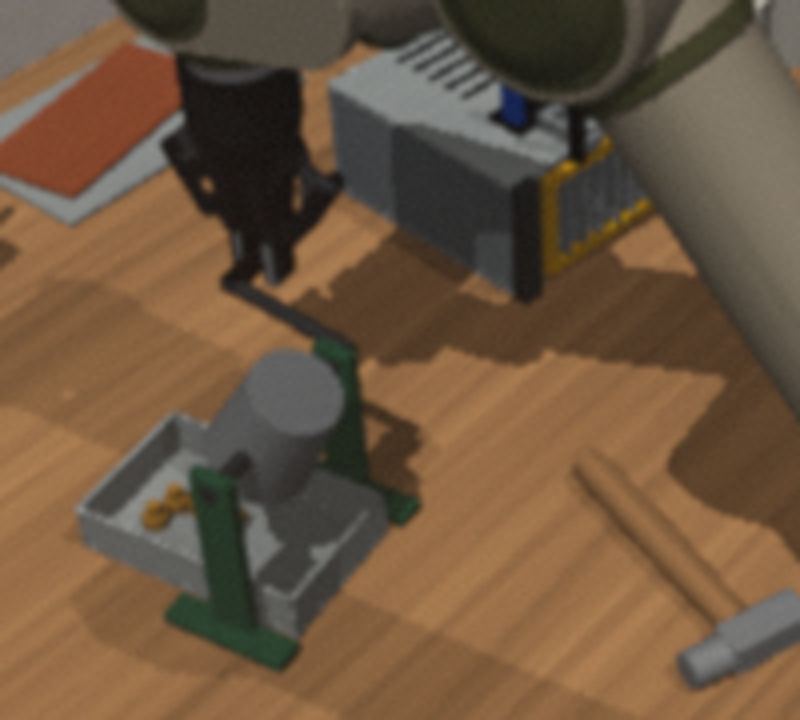

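View pics/s4.png

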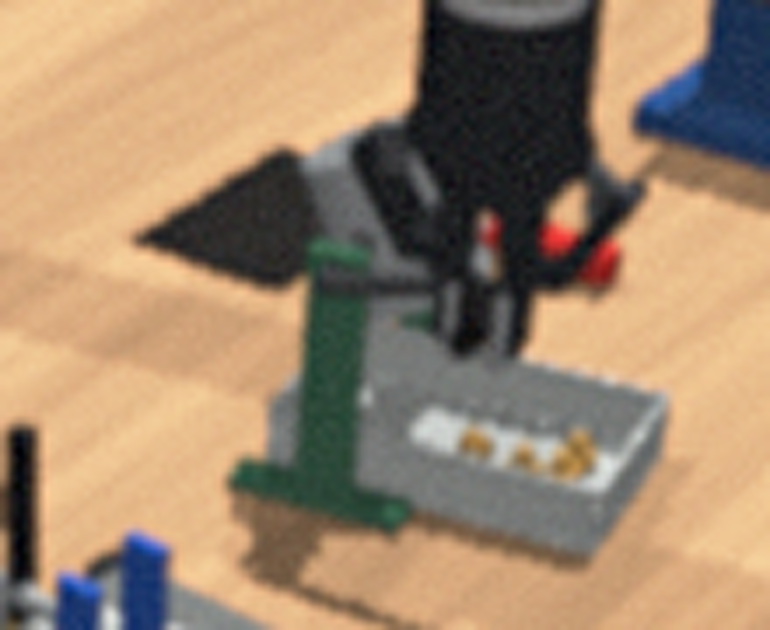

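```bash
python3 -m inch '[[[-1,-0.2,-0.04,0.75,0,0,0],[-1,-0.45,-0.08,1.4,0,0,0],[-1,-0.8,-0.14,2.05,0,0,0],[-1,-1.15,-0.2,2.75,0,0,0],[-1,-2,-0.35,3.95,0,0,0],[-1,-3.1,-0.54,4.95,0,0,0],[-1,-4.3,-0.75,5.8,0,0,0],[-1,-5.65,-1,6.4,0,0,0],[-1,-7.05,-1.24,6.8,0,0,0],[-1,-8.5,-1.5,6.95,0,0,0],[-1,-10,-1.75,6.85,0,0,0],[-1,-11.4,-2.01,6.5,0,0,0],[-1,-12.7,-2.24,5.9,0,0,0],[-1,-14,-2.46,5.1,0,0,0]]]'; python3 -m inch '[[[-1,-1.1,-0.2,-1,0,0,0],[-1,-2,-0.36,-2.15,0,0,0],[-1,-2.7,-0.48,-3.5,0,0,0],[-1,-3,-0.53,-4.2,0,0,0],[-1,-3.2,-0.57,-4.9,0,0,0],[-1,-3.25,-0.58,-5.2,0,0,0],[-1,-3.25,-0.58,-5.3,0,0,0],[-1,-3.25,-0.58,-5.3,0,0,0]]]';python3 - <<'E'
from h import *
for n,b,f,s in [("wrist",(0,0,560,420),"w5.png",1.2),("side",(130,150,330,330),"d5.png",4)]:
    d=env.get_image(n);save_crop(d,b,f,s)
E
```

```text
time_s: 8.38
position: [0.5181, 0.1737, 0.1807]
tool_rot: [[0.985, 0.01, -0.173], [0.173, 0.001, 0.985], [0.01, -1.0, -0.001]]
ft_force: [2.6, 0.9, 9.8]
grip_width: 0.0145
time_s: 9.38
position: [0.484, 0.1676, 0.1262]
tool_rot: [[0.985, 0.002, -0.174], [0.174, -0.001, 0.985], [0.002, -1.0, -0.001]]
ft_force: [-2.5, -1.2, 6.0]
grip_width: 0.0141
```

View pics/w5.png

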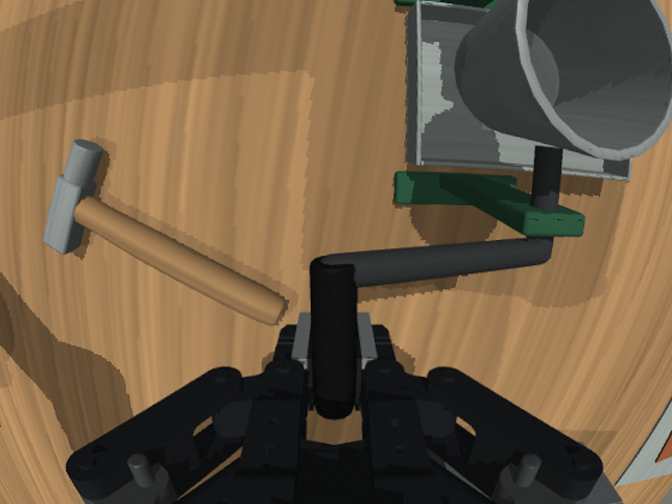

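View pics/d5.png

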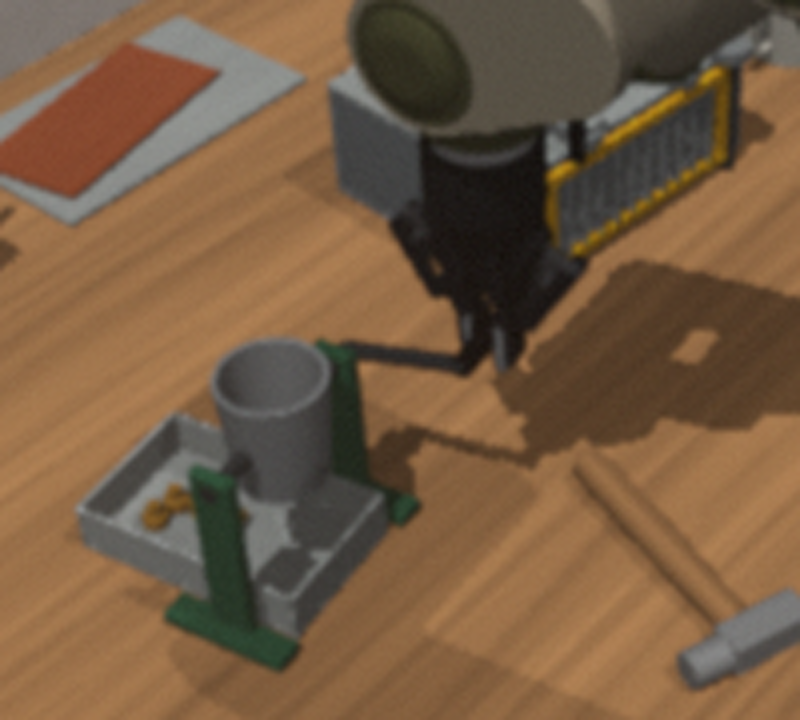

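```bash
python3 -m inch '[[[-1,0,0,-0.3,0,0,0],[-1,0,0,-0.4,0,0,0],[-1,0,0,-0.4,0,0,0]]]'; python3 -m inch '[[[-0.2,0,0,0.2,0,0,0],[0.5,0,0,0.2,0,0,0],[1,0,0,0.2,0,0,0],[1,0,0,0.2,0,0,0],[1,0,0,0.2,0,0,0],[1,0,0,4,0,0,0],[1,0,0,9,0,0,0],[1,0,-3,14,0,0,0],[1,0,-9,20,0,0,0],[1,2,-15,22,0,0,-5],[1,4,-20,22,0,0,-10],[1,4,-26,22,0,0,-15],[1,4,-26,22,0,0,-15],[1,4,-26,22,0,0,-15]]]';python3 - <<'E'
from h import *
for n,b,f,s in [("wrist",(0,0,560,420),"w6.png",1.4),("side",(130,150,330,330),"d6.png",4),("scene",(290,150,400,240),"s6.png",7)]:
    d=env.get_image(n);save_crop(d,b,f,s)
E
```

```text
time_s: 9.85
position: [0.4842, 0.1675, 0.1254]
tool_rot: [[0.985, 0.005, -0.174], [0.174, -0.001, 0.985], [0.005, -1.0, -0.002]]
ft_force: [-12.3, -4.8, 37.0]
grip_width: 0.0143
time_s: 11.6
position: [0.5234, -0.0923, 0.3406]
tool_rot: [[0.996, -0.0, 0.088], [-0.088, 0.0, 0.996], [-0.001, -1.0, 0.0]]
ft_force: [0.6, -0.4, -0.0]
grip_width: 0.0853
```

View pics/w6.png

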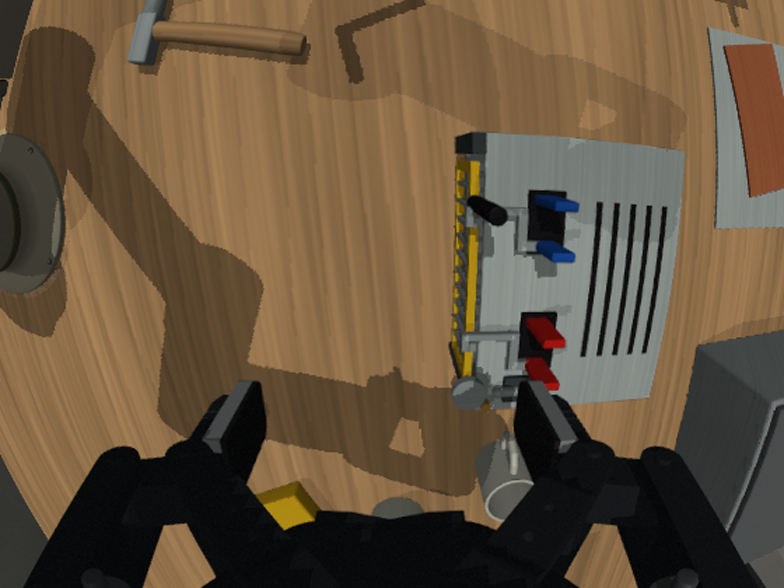

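View pics/s6.png

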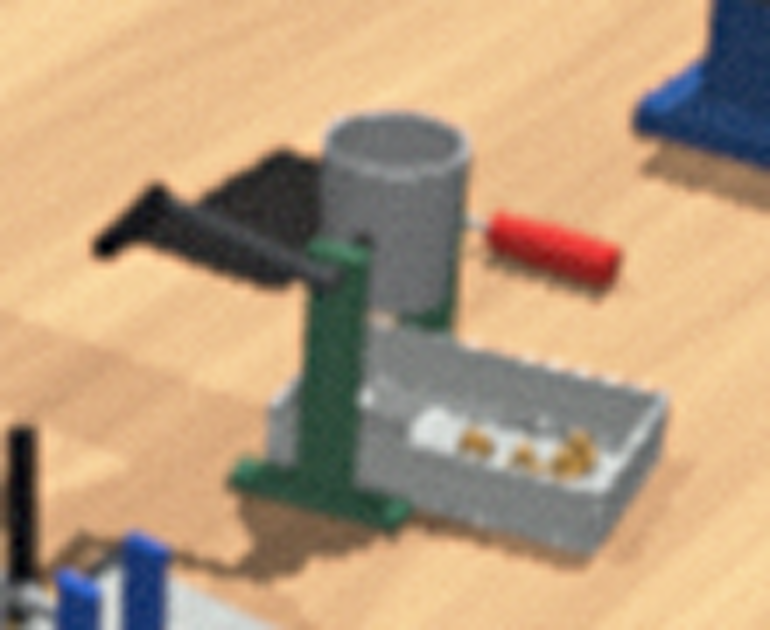

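View pics/d6.png

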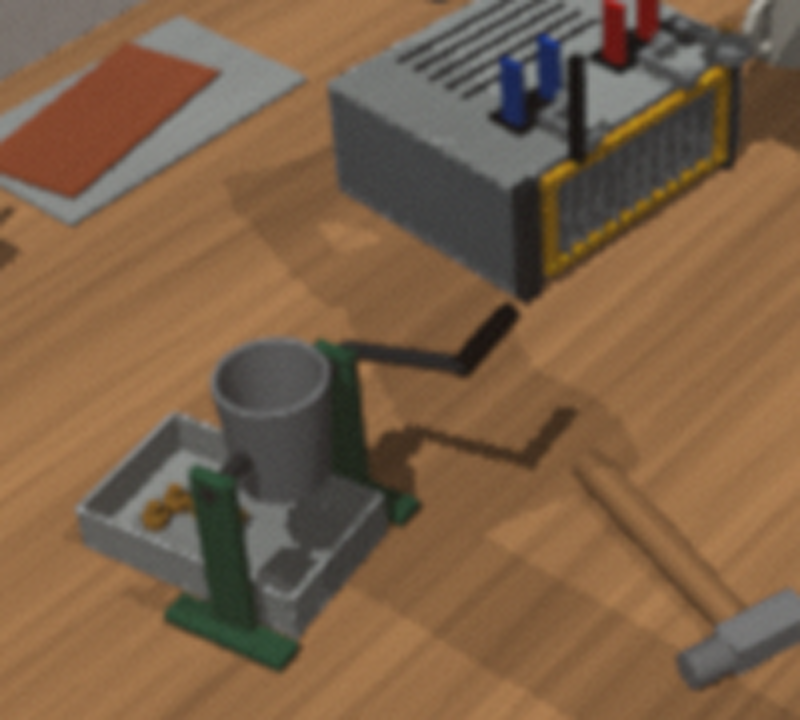

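```bash
python3 - <<'E'
from h import *
w=cam("wrist");save_crop(w,(310,80,500,300),"w7.png",2.7)
E
```

```text
(no output)
```

View pics/w7.png

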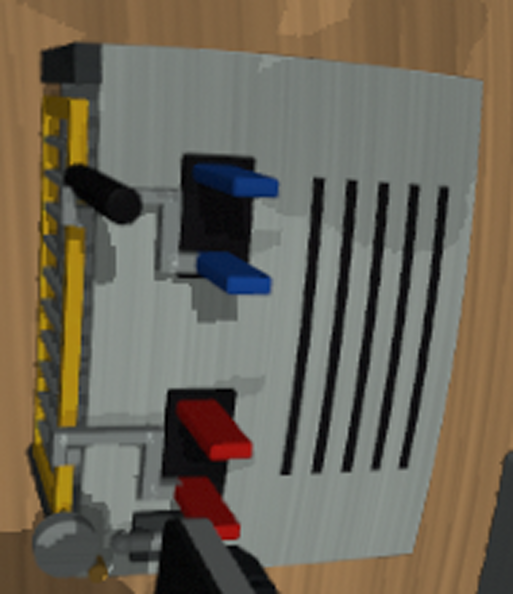

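```bash
python3 - <<'E'
from h import *
w=cam("wrist")
W=lambda p:np.array(p)/2.7+[310,80]
r=lambda p:np.round(p*1000,1)
for n,z,ps in [("roof",.105,[(102,45),(482,80),(413,554)]),("post",.19,[(123,206)]),("blue+y",.163,[(257,187),(277,184)]),("blue-y",.163,[(252,285),(271,284)]),("red+y",.163,[(232,449),(250,450)]),("red-y",.163,[(220,530)]),("hinge",.16,[(65,545)])]:
    print(n,[r(atz(w,W(p),z,True)) for p in ps])
s=cam("scene");d=cam("side")
c2=lambda p:np.array(p)/4.2+[230,195]
e2=lambda p:np.array(p)/6+[200,130]
for n,ps,pd,pw in [("post",(264,70),(445,207),(123,206)),("b+",(340,134),(347,208),(257,187)),("b-",(299,156),(403,177),(252,285)),("r+",(221,208),(500,126),(232,449)),("r-",(177,237),(552,92),(220,530)),("roofFR",(570,268),(78,245),(482,80))]:
    p,e=tri([ray(s,c2(ps)),ray(d,e2(pd)),ray(w,W(pw),True)]);print(n,r(p),np.round(np.array(e)*1000,1))
E
```

```text
roof [array([611.4,   1. , 105. ]), array([808.6, -13. , 105. ]), array([ 790.5, -271.7,  105. ])]
post [array([597.3, -56.8, 190. ])]
blue+y [array([657.7, -56.2, 163. ]), array([666.2, -55.3, 163. ])]
blue-y [array([655.7, -94.9, 163. ]), array([664., -95., 163.])]
red+y [array([ 649.6, -164.5,  163. ]), array([ 657.9, -165.9,  163. ])]
red-y [array([ 646.5, -202.8,  163. ])]
hinge [array([ 578. , -203.5,  160. ])]
post [598.1 -57.6 187.6] [2.2 2.3 0.5]
b+ [658.9 -56.8 162.3] [2.5 2.3 1. ]
b- [655.3 -94.9 163.3] [2.  2.3 0.3]
r+ [ 650.  -165.7  160.3] [1.6 2.1 0.6]
r- [ 647.6 -205.1  160.8] [2.1 2.7 0.9]
roofFR [809.3 -14.9 101.5] [2.  4.1 2.4]
```

```bash
python3 -m inch '[[[1,2,0,0,0,0,-10],[1,5,1,0,0,0,-20],[1,8,2,0,0,0,-30],[1,11,2.3,0,0,0,-40],[1,13.4,2.3,0,0,0,-50],[1,13.4,2.3,-2,0,0,-60],[1,13.4,2.3,-4,0,0,-70],[1,13.4,2.3,-6,0,0,-80],[1,13.4,2.3,-8,0,0,-89],[1,13.4,2.3,-11,0,0,-89],[1,13.4,2.3,-11,0,0,-89]]]';python3 - <<'E'
from h import *
print(env.observe()["q"])
for n,b,f,s in [("wrist",(0,0,560,420),"w8.png",1.4),("side",(200,130,330,230),"d8.png",6)]:
    d=env.get_image(n);save_crop(d,b,f,s)
E
```

```text
time_s: 13.32
position: [0.6567, -0.0685, 0.2288]
tool_rot: [[-0.069, -0.005, 0.998], [-0.998, 0.001, -0.069], [-0.001, -1.0, -0.005]]
ft_force: [1.0, -0.1, 0.5]
grip_width: 0.0852
[-1.62018378e+01  3.35649297e+01  5.45378413e+01  9.55921057e-04
  9.21702002e+01  7.77561669e+01]
```

View pics/w8.png

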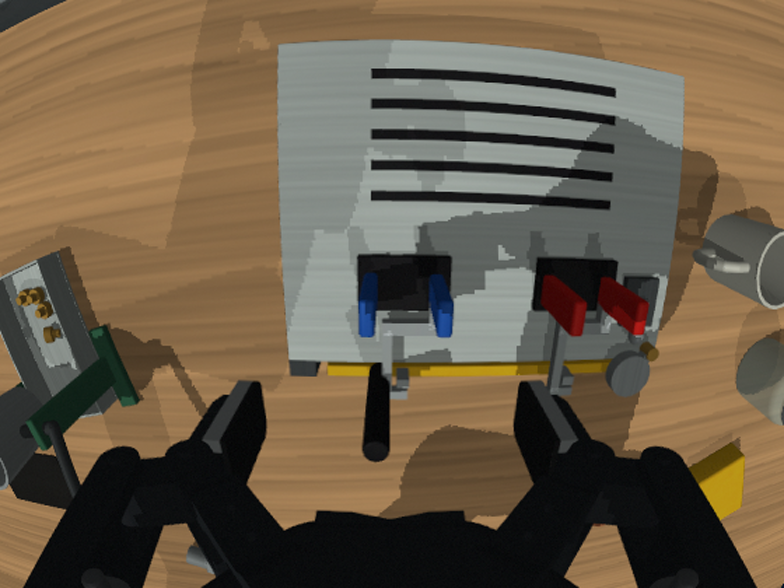

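View pics/d8.png

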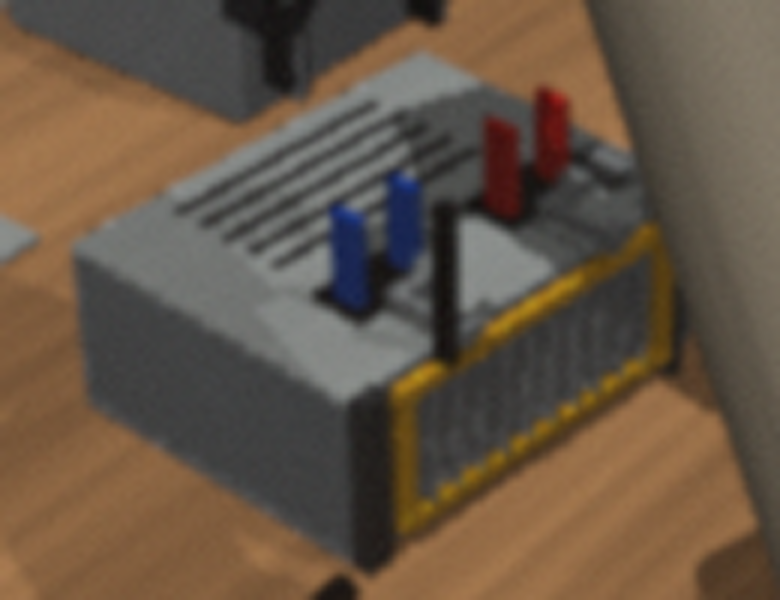

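```bash
python3 - <<'E'
from h import *
w=cam("wrist"); r=lambda p:np.round(p*1000,1)
for n,p,z in [("b+",(367,326),.163),("b-",(444,326),.163),("r+",(576,325),.163),("r-",(641,322),.163),("post",(376,450),.19)]:
    print(n,r(atz(w,np.array(p)/1.4,z,True)))
E
```

```text
b+ [654.8 -57.4 163. ]
b- [652.2 -95.6 163. ]
r+ [ 647.2 -166.3  163. ]
r- [ 645.4 -207.2  163. ]
post [598.9 -58.1 190. ]
```

```bash
python3 -m inch '[[[1,0,-0.1,-4,0,0,0],[1,0,-0.1,-8,0,0,0],[1,0,-0.1,-10.2,0,0,0],[1,0,-0.1,-10.2,0,0,0],[0.2,0,-0.1,-10.2,0,0,0],[-0.3,0,-0.1,-10.2,0,0,0],[-1,0,-0.1,-10.2,0,0,0],[-1,0,-0.1,-10.2,0,0,0],[-1,0,-0.1,-10.2,0,0,0],[-1,0,-0.1,-10.2,0,0,0]]]' 40;python3 - <<'E'
from h import *
for n,b,f,s in [("wrist",(0,0,560,420),"w9.png",1.4)]:
    d=env.get_image(n);save_crop(d,b,f,s)
print(env.observe()["grip_width"])
E
```

```text
time_s: 14.72
position: [0.6583, -0.0696, 0.131]
tool_rot: [[-0.069, 0.004, 0.998], [-0.998, -0.0, -0.069], [0.0, -1.0, 0.004]]
ft_force: [-0.6, 3.8, 8.9]
grip_width: 0.0324
0.032497568082974534
```

View pics/w9.png

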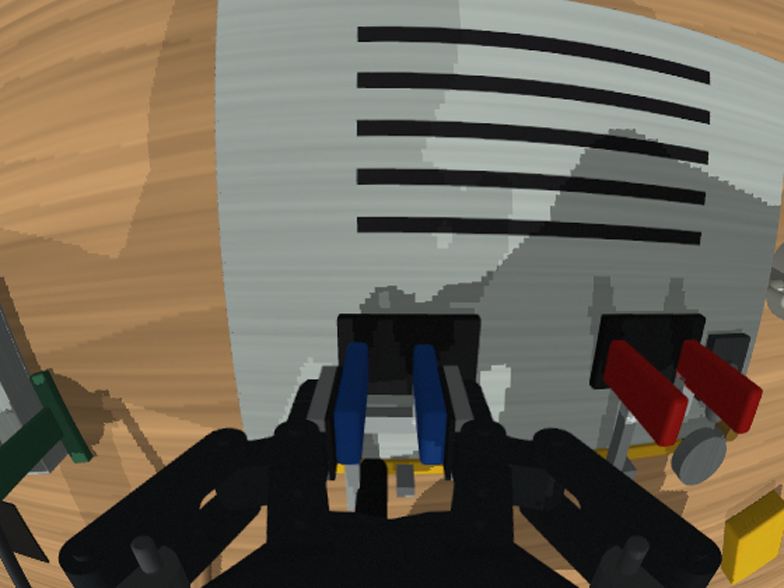

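```bash
python3 -m inch '[[[-1,0,0,0,0,0,0],[-1,0,0,0,0,0,0],[-1,0,0,0,0,0,0],[1,0,0,0,0,0,0],[1,0,0,0,0,0,0],[1,0,0,0,0,0,0],[1,0,0,0,0,0,0],[1,0,0,4,0,0,0],[1,0,0,8,0,0,0],[1,-0.4,-5,8,0,0,0],[1,-0.8,-10.8,8,0,0,0],[1,-0.8,-10.8,8,0,0,0]]]' 60;python3 - <<'E'
from h import *
for n,b,f,s in [("wrist",(0,0,560,420),"w10.png",1.4),("side",(200,130,330,230),"d10.png",6)]:
    d=env.get_image(n);save_crop(d,b,f,s)
E
```

```text
time_s: 16.27
position: [0.6488, -0.182, 0.2082]
tool_rot: [[-0.075, -0.001, 0.997], [-0.997, -0.0, -0.075], [0.0, -1.0, -0.001]]
ft_force: [0.7, 1.1, -0.5]
grip_width: 0.0852
```

View pics/w10.png

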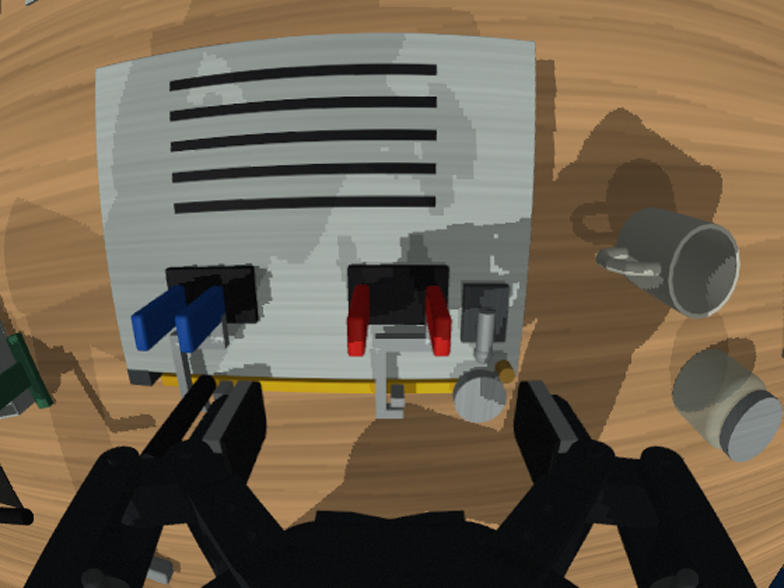

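View pics/d10.png

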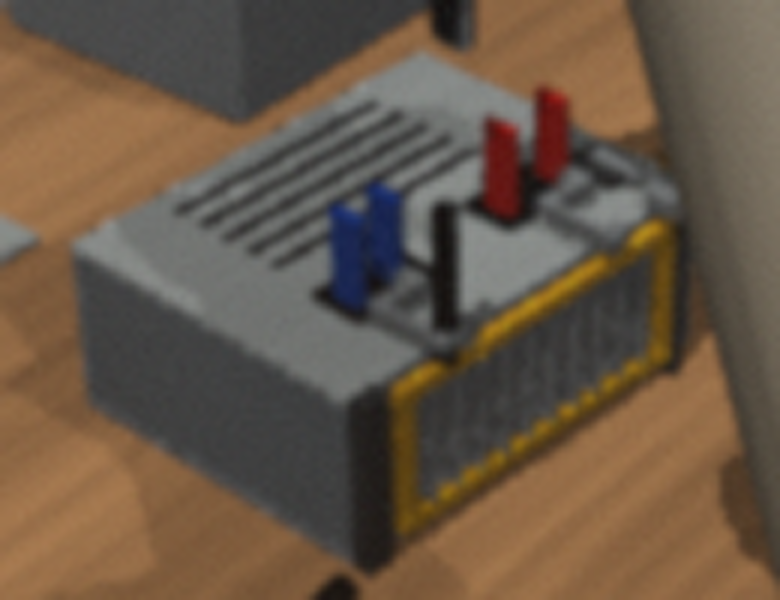

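```bash
python3 - <<'E'
from h import *
w=cam("wrist");d=cam("side"); r=lambda p:np.round(p*1000,1)
print(env.observe()["position"])
for n,p,z in [("r+",(357,345),.163),("r-",(439,345),.163),("b-",(186,342),.163),("rod top",(485,312),.115),("hinge cyl",(480,394),.12),("post",(207,385),.19)]:
    print(n,r(atz(w,np.array(p)/1.4,z,True)))
save_crop(w,(230,180,400,320),"w11.png",4);save_crop(d,(280,140,330,180),"d11.png",14)
E
```

```text
[ 0.64960757 -0.17698177  0.20885924]
r+ [ 646.5 -163.3  163. ]
r- [ 643.9 -200.1  163. ]
b- [652.2 -80.3 163. ]
rod top [ 640.3 -230.7  115. ]
hinge cyl [ 591.  -227.3  120. ]
post [ 643.  -100.2  190. ]
```

View pics/w11.png

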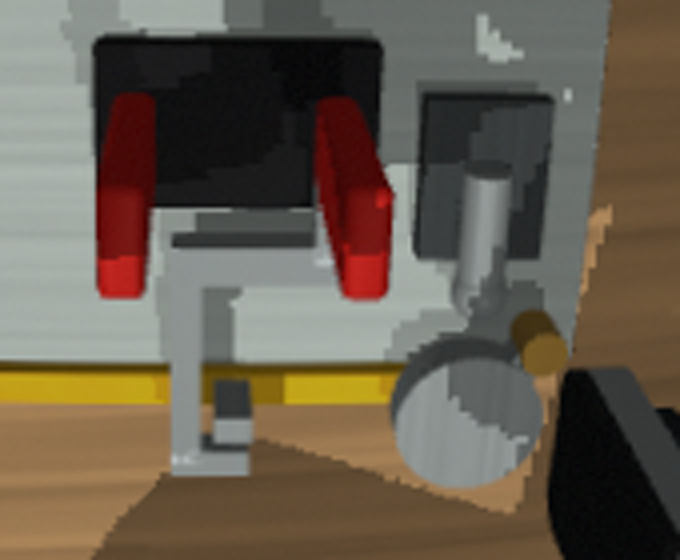

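View pics/d11.png

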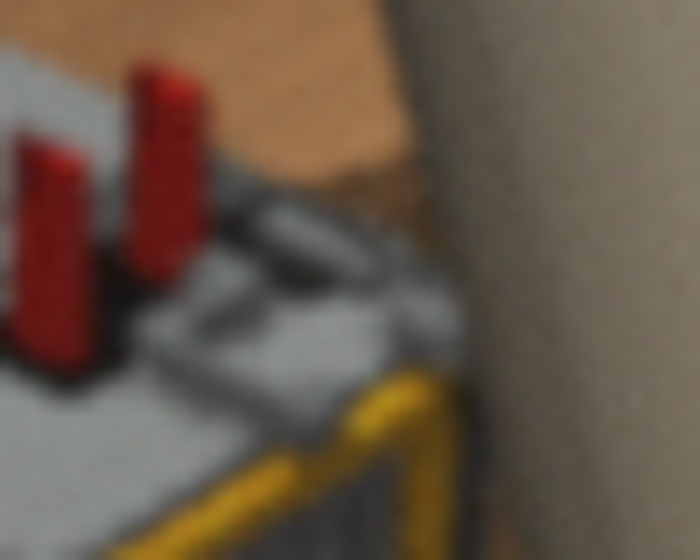

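```bash
python3 -m inch '[[[0.9,0,0,-3,0,0,0],[0.9,0,0,-6,0,0,0],[0.9,0,0,-7.4,0,0,0],[0.9,0,0,-7.4,0,0,0],[0.2,0,0,-7.4,0,0,0],[-0.3,0,0,-7.4,0,0,0],[-1,0,0,-7.4,0,0,0],[-1,0,0,-7.4,0,0,0],[-1,0,0,-7.4,0,0,0],[-1,0,0,-7.4,0,0,0],[-1,0,0,-7.4,0,0,0],[-1,0,0,-7.4,0,0,0]]]' 60;python3 - <<'E'
from h import *
for n,b,f,s in [("wrist",(0,0,560,420),"w12.png",1.4)]:
    d=env.get_image(n);save_crop(d,b,f,s)
print(env.observe()["grip_width"])
E
```

```text
time_s: 17.98
position: [0.6501, -0.1791, 0.1368]
tool_rot: [[-0.07, 0.003, 0.998], [-0.998, -0.003, -0.07], [0.003, -1.0, 0.003]]
ft_force: [-1.1, -2.1, 7.2]
grip_width: 0.0319
0.031690703223745065
```

View pics/w12.png

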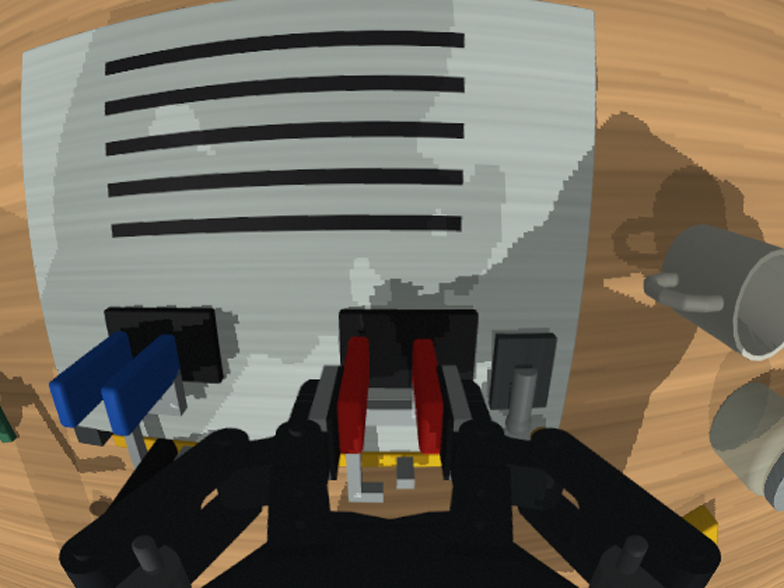

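```bash
python3 -m inch '[[[1,0,0,0,0,0,0],[1,0,0,0,0,0,0],[1,0,0,0,0,0,0],[1,0,0,0,0,0,0],[1,0,0,4,0,0,0],[1,0,0,9,0,0,0],[1,-3,5,10,0,0,0],[1,-5.2,10,10,0,0,0],[1,-5.2,12,10,0,0,0],[1,-5.2,12,10,0,0,0],[1,-5.2,12,10,0,0,0]]]' 60;python3 - <<'E'
from h import *
print(env.observe()["position"])
for n,b,f,s in [("wrist",(0,0,560,420),"w13.png",1.4),("side",(200,130,330,230),"d13.png",6)]:
    d=env.get_image(n);save_crop(d,b,f,s)
E
```

```text
time_s: 19.4
position: [0.598, -0.0592, 0.2344]
tool_rot: [[-0.071, -0.0, 0.998], [-0.998, -0.0, -0.071], [0.0, -1.0, -0.0]]
ft_force: [0.1, 0.6, 0.5]
grip_width: 0.0855
[ 0.59804376 -0.05923983  0.23436625]
```

View pics/w13.png

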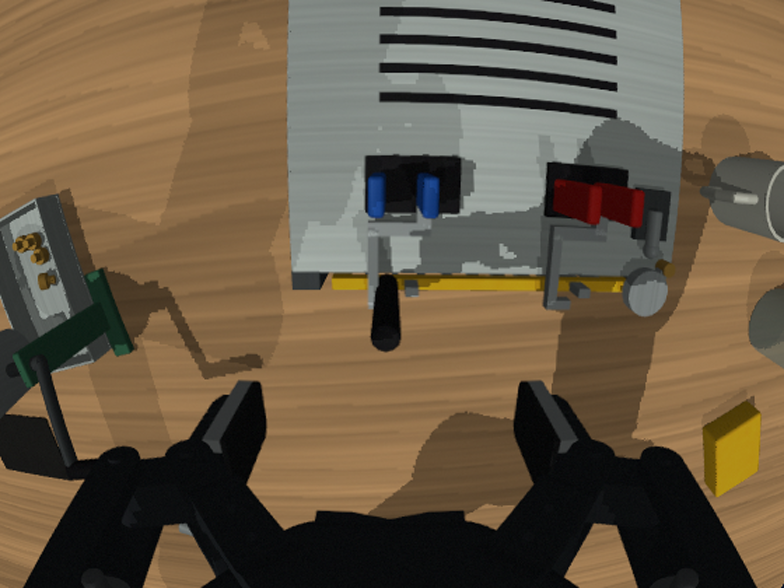

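View pics/d13.png

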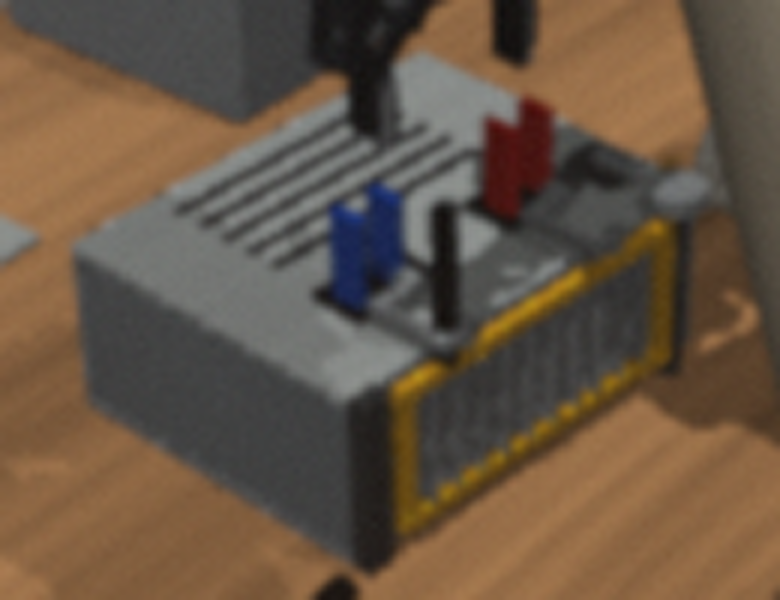

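```bash
python3 -m inch '[[[1,0,0.1,-4,0,0,0],[1,0,0.1,-8,0,0,0],[1,0,0.1,-8.9,0,0,0],[1,0,0.1,-8.9,0,0,0],[-1,0,0.1,-8.9,0,0,0],[-1,0,0.1,-8.9,0,0,0],[-1,0,0.1,-8.9,0,0,0],[-1,0,0.1,-8.9,0,0,0],[-1,0,0.1,-8.9,0,0,0],[-1,0,0.1,-8.9,0,0,0],[-1,0,0.1,-8.9,0,0,0]]]' 60;python3 - <<'E'
from h import *
for n,b,f,s in [("wrist",(0,0,560,420),"w14.png",1.4)]:
    d=env.get_image(n);save_crop(d,b,f,s)
a0=np.radians(86)
for g in np.arange(0,1.66,.0825):
    print(round(g,3),np.round(17.5*np.array([np.cos(a0+g)-np.cos(a0),np.sin(a0+g)-np.sin(a0)]),2))
E
```

```text
time_s: 20.88
position: [0.5976, -0.0572, 0.1462]
tool_rot: [[-0.07, 0.001, 0.998], [-0.998, -0.0, -0.07], [0.0, -1.0, 0.001]]
ft_force: [-1.8, -0.6, 5.4]
grip_width: 0.0125
0.0 [0. 0.]
0.082 [-1.44  0.04]
0.165 [-2.88 -0.04]
0.248 [-4.31 -0.23]
0.33 [-5.72 -0.55]
0.413 [-7.1  -0.97]
0.495 [-8.44 -1.52]
0.578 [-9.73 -2.16]
0.66 [-10.96  -2.92]
0.742 [-12.12  -3.77]
0.825 [-13.22  -4.71]
0.908 [-14.22  -5.75]
0.99 [-15.15  -6.86]
1.072 [-15.97  -8.04]
1.155 [-16.7   -9.29]
1.238 [-17.32 -10.59]
1.32 [-17.83 -11.94]
1.402 [-18.23 -13.33]
1.485 [-18.51 -14.75]
1.568 [-18.67 -16.18]
1.65 [-18.72 -17.62]
```

View pics/w14.png

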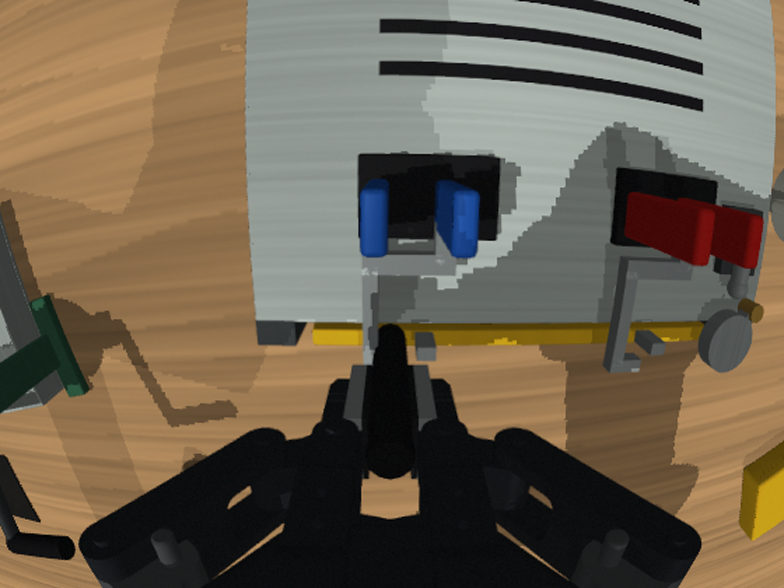

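```bash
python3 -m inch '[[[-1,-0.7,0.03,0,0,0,0],[-1,-1.44,0.04,0,0,0,0],[-1,-2.88,-0.04,0,0,0,0],[-1,-4.3,-0.23,0,0,0,0],[-1,-4.3,-0.23,0,0,0,0]]]' 80;python3 - <<'E'
from h import *
for n,b,f,s in [("wrist",(0,0,560,420),"w15.png",1.4)]:
    d=env.get_image(n);save_crop(d,b,f,s)
E
```

```text
time_s: 21.55
position: [0.5543, -0.0591, 0.1462]
tool_rot: [[-0.069, 0.001, 0.998], [-0.998, 0.001, -0.069], [-0.001, -1.0, 0.001]]
ft_force: [3.4, 3.3, 5.4]
grip_width: 0.0122
```

View pics/w15.png

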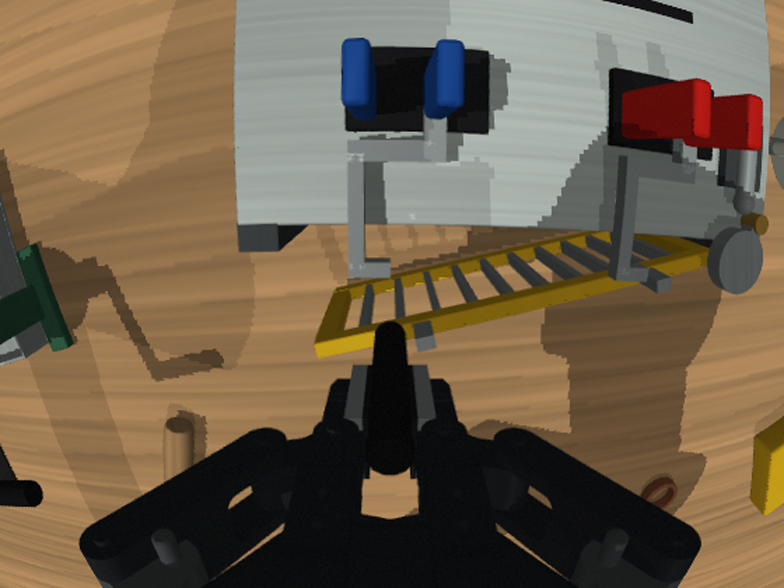

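```bash
python3 - <<'E'
from h import *
w=cam("wrist")
for p in [(660,490),(768,470),(180,425)]: print(atz(w,np.array(p)/1.4,.01,True).round(3))
E
```

```text
[ 0.338 -0.299  0.01 ]
[ 0.319 -0.458  0.01 ]
[0.45  0.114 0.01 ]
```

```bash
python3 -m inch '[[[-1,-1.4,-0.3,0,0,0,0],[-1,-2.8,-0.75,0,0,0,0],[-1,-4.15,-1.3,0,0,0,0],[-1,-5.4,-1.95,0,0,0,0],[-1,-6.65,-2.7,0,0,0,0],[-1,-7.8,-3.55,0,0,0,0],[-1,-8.9,-4.5,0,0,0,0],[-1,-9.9,-5.5,0,0,0,0],[-1,-10.85,-6.6,0,0,0,0],[-1,-10.85,-6.6,0,0,0,0]]]' 80; python3 - <<'E'
from h import *
for n,b,f,s in [("wrist",(0,0,560,420),"w16.png",1.4)]:
    d=env.get_image(n);save_crop(d,b,f,s)
E
```

```text
time_s: 22.9
position: [0.4427, -0.1231, 0.1459]
tool_rot: [[-0.069, -0.008, 0.998], [-0.998, 0.006, -0.069], [-0.005, -1.0, -0.008]]
ft_force: [-14.9, 15.2, 22.3]
grip_width: 0.012
```

View pics/w16.png

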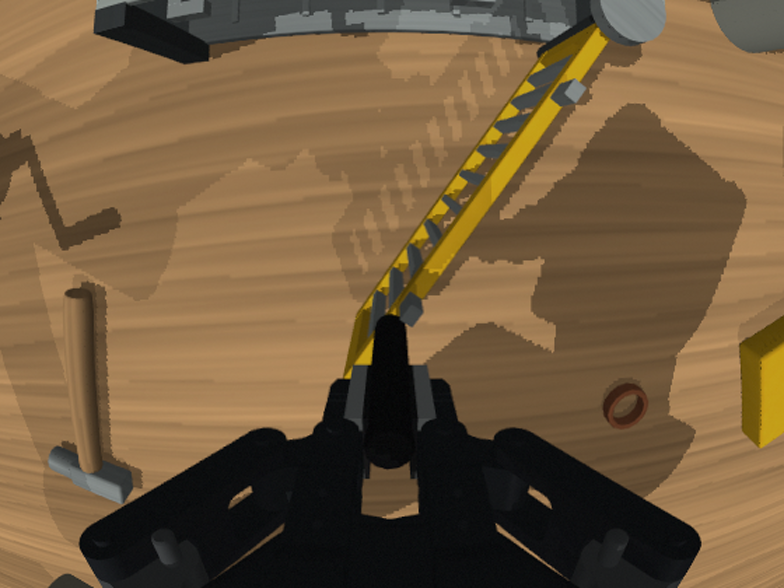

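```bash
python3 - <<'E'
import numpy as np
from scipy.optimize import least_squares
P=np.array([[597.6,-57.2],[554.3,-59.1],[442.7,-123.1]])
for R in (175,):
    s=least_squares(lambda c:np.linalg.norm(P-c,axis=1)-R,[586,-232]);print(s.x,s.fun)
    c=s.x
    for a in range(144,184,5): print(a,(c+R*np.array([np.cos(np.radians(a)),np.sin(np.radians(a))])).round(1))
E
```

```text
[ 580.09525237 -231.70920533] [ 0.38494501 -0.47397669  0.13827354]
144 [ 438.5 -128.8]
149 [ 430.1 -141.6]
154 [ 422.8 -155. ]
159 [ 416.7 -169. ]
164 [ 411.9 -183.5]
169 [ 408.3 -198.3]
174 [ 406.1 -213.4]
179 [ 405.1 -228.7]
```

```bash
python3 -m inch '[[[-1,-0.6,0.1,0,0,0,0],[-1,-0.8,-0.25,0,0,0,0],[-1,-1.64,-1.5,0,0,0,0],[-1,-2.37,-2.85,0,0,0,0],[-1,-2.98,-4.25,0,0,0,0],[-1,-2.98,-4.25,0,0,0,0]]]' 80; python3 -m inch '[[[-1,-0.5,-1.45,0,0,0,0],[-1,-0.85,-2.95,0,0,0,0],[-1,-1.05,-4.45,0,0,0,0],[-1,-1.12,-5.4,0,0,0,0],[-1,-1.12,-5.4,0,0,0,0],[-1,-1.12,-5.4,0,0,0,0]]]';python3 - <<'E'
from h import *
for n,b,f,s in [("wrist",(0,0,560,420),"w17.png",1.4),("scene",(0,0,560,420),"s17.png",1.4),("side",(0,0,560,420),"d17.png",1.4)]:
    d=env.get_image(n);save_crop(d,b,f,s)
E
```

```text
time_s: 23.7
position: [0.4166, -0.1687, 0.1459]
tool_rot: [[-0.071, 0.001, 0.997], [-0.997, 0.0, -0.071], [-0.0, -1.0, 0.001]]
ft_force: [4.9, 1.5, 3.2]
grip_width: 0.0121
time_s: 24.45
position: [0.4034, -0.2206, 0.1458]
tool_rot: [[-0.069, -0.005, 0.998], [-0.998, 0.003, -0.069], [-0.002, -1.0, -0.005]]
ft_force: [-7.9, 5.5, 13.8]
grip_width: 0.0122
```

View pics/w17.png

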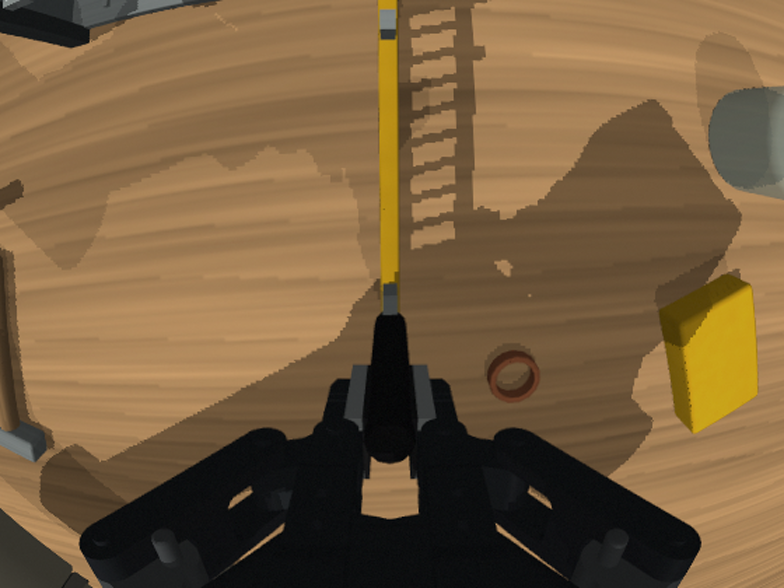

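View pics/s17.png

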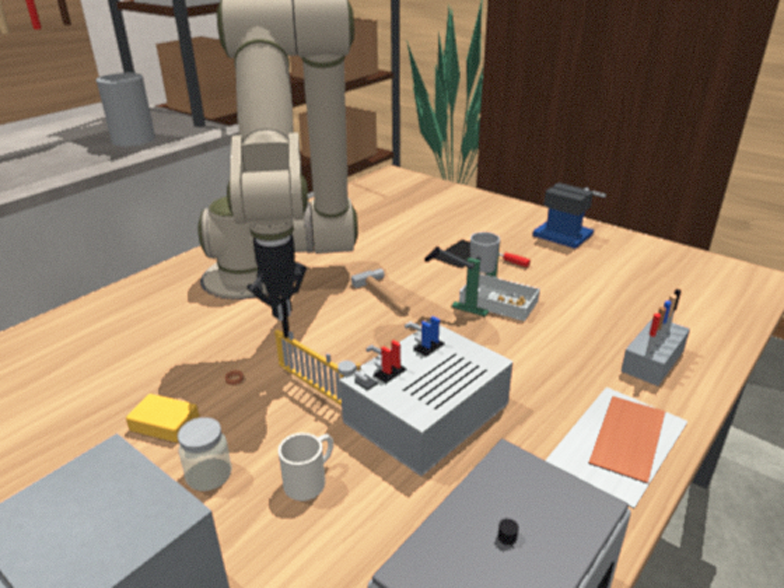

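View pics/d17.png

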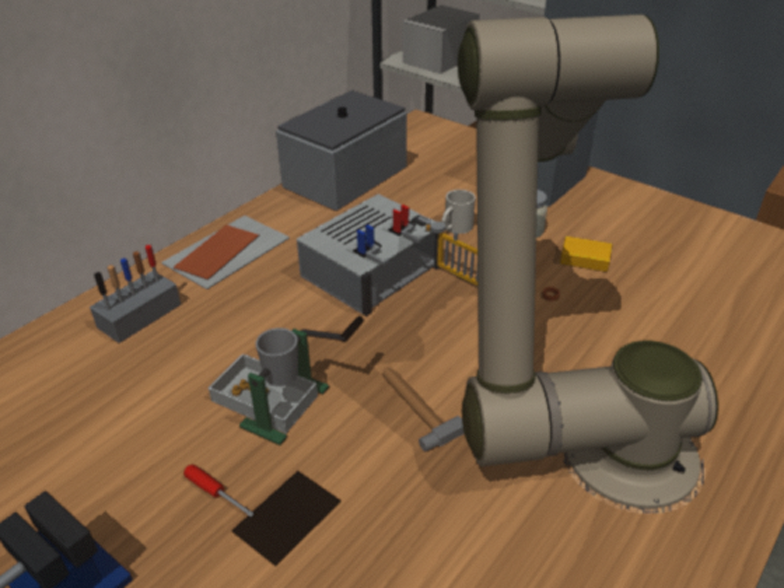

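```bash
python3 -m inch '[[[-1,-0.2,0,0,0,0,0],[-1,-0.2,0,0,0,0,0],[-1,-0.2,0,0,0,0,0],[-1,-0.2,0,0,0,0,0]]]'; python3 -c "
from rig import env
env.close_job()"
```

```text
time_s: 25.1
position: [0.4033, -0.2208, 0.1458]
tool_rot: [[-0.069, -0.0, 0.998], [-0.998, 0.002, -0.069], [-0.002, -1.0, -0.0]]
ft_force: [4.0, 4.7, 6.8]
grip_width: 0.0122
the job is handed in; nothing more can be done
```

I emptied the barrel and opened the cage as asked, then handed the job in at 25.1 s with the gripper still holding the gate open.

- **Barrel:** I tipped it by the crank pin. The wrist picture showed all four castings in the tray and the later side picture showed an empty, upright barrel. I pushed it back against its stop (37 N vertical wrist force) and released it.
- **Catches:** I squeezed the blue catch first, then the red. The finger opening read 32.5 mm and 31.7 mm. The nominal is 34 mm, and the gripper also read about 1.5 mm short on the 16 mm crank pin. Later pictures showed both catches still together.
- **Gate:** I took it by its black post and swung it past the detent. In the last picture it stands square to the cage front, at about 90°. It is gripped at 80 N, with only a few newtons on the wrist.
- **Other items:** the hammer, ring gauge, jar, mug, file box and graver look untouched in the last pictures.

**Disagreement:** my first estimate of the gate hinge was about 6 mm off. The wrist force rose to about 31 N mid-swing, so I re-fitted the arc and the force dropped back.

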